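Fetch a milling block from behind the sprung dust flap

TASK

Take the violet milling block out of the dispenser: slip the fingers under the lip of the clear sprung flap, push it up and keep it open with the hand while you grip the block, and let the flap fall shut behind you. Then set the block down upright (do not drop it) in the channel of the aluminium carrier, long side along the channel, and slide it gently home against the brass stop without shifting the stop. Leave the ivory block in its bay and the other things as they are.

Things in the scene. Friction and masses are not known exactly. Their poses are not given: they have to be found in the camera images.
- dispenser: White dispenser, 110 deep x 238 wide x 107 mm high, fixed. Origin: on the table under the middle of its two bays; front looks along its -x (towards the left of the robot). Bay floor 30 mm above the table; front sill at x = -44 mm, top 44 mm above the table; 6 mm divider at y = 0; clear rear hood behind x = 30 mm. Blocks stand about 42 mm either side of the origin in y, x within 5 mm. Side walls at y = +-100 mm.
- flap (a joint): Clear curved roll-top flap with blue edges, 218 mm wide, radius 49 mm about an axis along y, 6 mm behind the dispenser's origin and 58 mm up. 0 = shut; its lip rolls up and back to 1.2 rad, where it stands about over the axis: a hand pointing straight down has no room; reach in from the front, tool tilted about 40 degrees (needs about 0.9 rad). A spring shuts it, 1.5 to 3 N at the lip.
- flap_lip (a point): Middle of the flap's lip, a free-turning blue roller 9 mm thick, 206 mm wide. Shut: 41 mm in front of the dispenser's origin, 72 mm above the table, a gap of 24 mm below it. Put the tilted fingertips under it, push it up and back with the fingers' sides, then reach down to the block with the roller leaning on the fingers; back out along the fingers' direction.
- violet_block_center (a point): Centre of the violet block: ceramic 28 x 24 mm on a steel foot 34 x 26 x 6 mm, 44 mm high in all, 0.06 to 0.13 kg; x along its long side, z up. This point is 22 mm above its underside. Grip it across the 24 mm (its y), in the upper third, or the palm meets the flap. The violet and the ivory block may stand in either bay.
- ivory_block_center (a point): Centre of the ivory block, same size and shape as the violet one, in the other bay. It stays there.
- carrier: Flat aluminium carrier, 130 (x) x 70 mm, 10 mm thick, fixed; origin at the middle of its underside. A channel runs along its x between two dark rails 5 mm high: 30 mm wide from x = -18 to +62 mm, flaring out to about 56 mm at x = -55 mm. The stop is at the +x end.
- carrier_floor (a point): Middle of the carrier's upper face (channel floor), 10 mm above the table; axes as the carrier.
- stop_face (a point): Middle of the lower edge of the brass stop's face, at the level of the channel floor; axes as the carrier, the face looks along -x. The stop is 18 mm wide, 16 mm high, clamped at a different place each time, 20 to 40 mm to +x of the carrier's middle; it slips at about 40 N. With the block home its centre is 17 mm to -x of this point.
- crucible_center (a point): Centre of a beige ceramic crucible, 51 mm wide, 40 mm high, standing loose; leave it.
- cast_center (a point): Centre of the base (12 mm above the table) of a white plaster jaw cast, 53 x 71 x 27 mm, loose; leave it.
- brush_wheel_center (a point): Centre of a black bristle wheel, 57 mm wide, 12 mm high, lying loose; leave it.
Things that resemble listed ones, but are neither listed nor needed, are in the scene too. Of the things shaped like the carrier, the aluminium one is meant.

How it is judged:
On the way, in this order (a step that is already met when the one before it is completed fails the run):
1. the flap is held up and the fingers grip the violet block behind it (value of joint flap above 0.4 rad and contact force between the fingers and violet_block above 1 N and distance between violet_block_center and dispenser below 0.09 m), for 0.1 s.
2. the violet block is out of the dispenser and the flap has fallen shut (horizontal distance between violet_block_center and dispenser above 0.1 m and value of joint flap below 0.06 rad), for 0.1 s.
At the end, for the whole second after the job is handed in: The violet block stands upright on the channel floor between the rails (flat within 2.5 mm, tilt under 0.08 rad, along the channel within 0.12 rad), its face within 3 mm of the brass stop, released and at rest; the flap is shut (under 0.06 rad); the ivory block stands upright in its bay (x of violet_block_center in the frame of stop_face between -0.02 and -0.0145 m and y of violet_block_center in the frame of carrier_floor between -0.004 and 0.004 m and z of violet_block_center in the frame of carrier_floor between 0.0195 and 0.0245 m and angle between violet_block_center's own z axis and vertical below 0.08 rad and angle between the x axis of violet_block_center and the x axis of carrier, either way round below 0.12 rad and linear speed of violet_block below 0.01 m/s and contact force between the fingers and violet_block below 0.05 N and value of joint flap below 0.06 rad and distance between ivory_block_center and dispenser below 0.09 m and angle between ivory_block_center's own z axis and vertical below 0.1 rad); the robot touches nothing.
It fails at once if the brass stop was shifted by more than 4 mm (distance of stop_face from where it was at the start of the episode above 0.004 m).
It fails at once if the ivory block was moved by more than 15 mm (distance of ivory_block_center from where it was at the start of the episode above 0.015 m).
It fails at once if the violet block was let go more than about 15 mm above the carrier or outside (height (world z) of violet_block_center above 0.048 m and horizontal distance between violet_block_center and dispenser above 0.1 m and contact force between the fingers and violet_block below 0.02 N).
It fails at once if a loose bystander was moved by more than 20 mm (distance of any of crucible_center, cast_center, brush_wheel_center from where it was at the start of the episode above 0.02 m).
It also fails if it takes over 40 s, if anything falls off the work surface, if the arm or the gripper's body presses on something with over 40 N, if the wrist force passes 120 N, or if a joint passes its speed limit or range.

ROBOT

A 6-joint arm with a two-finger parallel gripper is mounted at the origin on a cart in front of the work surface, level with it; the furniture and walls round the work are solid. World frame = base frame: x ahead of the robot, y to its left, z up, the work surface at z = 0. Lengths are in m, angles in rad, forces in N, time in s.
With the tool pointing down it reaches from about 0.35 to 0.775 m from the base axis. Payload 7.3 kg.
Tool frame: the origin (TCP) lies on the centre line of the jaws, within the pads' length; the fingertips stand ahead of it and the grasp point (between the pads) lies 11 mm behind it (robot.nose_length is the z of the fingertips in the tool frame, in m); z points along the fingers, y is the line along which they close (so a half turn about z gives the same grasp; the last joint's range is limited). The gripper opens to 92 mm and grips with 3 to 60 N. Pads are 19 mm wide; open, the fingers measure 130 mm over their backs; the gripper's body (75 mm by 190 mm) begins 47 mm behind the grasp point.
Start: joints at [1.161, 0.342, 1.524, -0, 1.275, -0.146], TCP at [0.137, 0.507, 0.197] pointing down, gripper open.
Joint ranges: [-2.53, 2.53], [-0.77, 2.02], [0.04, 2.7], [-1, 4.14], [0.28, 2.66], [-3.11, 3.11]. Speed limits (rad/s): [2.57, 2.57, 3.14, 3.14, 3.14, 3.14].

INTERFACE

Orientations are given as [roll, pitch, yaw] about the fixed x, y, z axes, in that order (R = Rz(yaw) Ry(pitch) Rx(roll)).
In Python, from cell import robot, cams gives the robot as it stands. The module is installed in compiled form; this text tells all that it offers.
- The arm moves only by the tool carry_out, never from a script. Its argument "deltas" is a list of rows, each a list of 7 numbers: the shift along the tool's x, y, z in cm, then the turn, a rotation vector about the tool's x, y, z in rad, then the opening, from 0 (shut) to 1 (fully open). A call has exactly 8 rows; each row shifts and turns the commanded pose from where the row before left it, along the tool's axes as they then stand; what a row does not reach is not made up. A row lasts 1/12 s, in which the tool goes at most 41.7 mm and 7.16 degrees, less where a joint would pass 70% of its speed; a pose out of reach is approached as far as the arm can. A call is refused whole if a number of a shift passes 4.17 or a number of a turn 0.125, either way. A call with a gripper value outside its range is refused whole. The fingers move at their own pace and stop on an object; "force" is the grip in N (left out, the last holds). Time passes only in rows, so rows that do not move let the fingers close, or fill a call up. It gives the time, the measured TCP pose, the force, the opening and the grip force at its end, in the units of the state.
- robot.observe(): the state, without advancing time (a new reading comes with each control period).
- cams.read_camera(name): name is "scene" or "top"; returns a dict with "image" (384x512x3 uint8, blue, green, red), "depth" (384x512 float32, m along the optical axis (not along the pixel's ray), 0 where there is no reading), "fx", "fy", "cx", "cy" (pixels), "world_to_cam" (4x4, takes a point from world to camera coordinates). Camera axes: x right, y up, looking along -z (the intrinsics and any distortion apply to the point x, -y, -z); pixel columns grow to the right and rows downward; lengths in m; the calibration is good to about 2 mm. A picture is of the moment at which its call begins.
- robot.hand_in(): hands the job in; it is judged then, once.
The state is a dict: "time": time; "qpos": joint angles; "qvel": joint speeds; "joint_efforts": joint torques, N m; "tool_pos": TCP position; "tool_rot": TCP orientation; "contact_force": force on the tool from outside, world axes, zero at the start; "torque": the same for the moment, N m; "opening": finger opening in m; "grip_force": force on a finger pad.
Only numpy, scipy, OpenCV 4.12 (cv2) and the standard library are available. Lean on these libraries where they do the work, as an engineer would, in place of code of your own. Each camera call takes 0.05 s, during which the arm holds its last target. There are 200 camera calls.

## Working session

There is one attempt and no reset: what is moved stays moved. The work goes in short steps, Python scripts to look and compute and a tool call to move; the robot and the scene stay as the last step left them, time stands still between calls to the robot, and variables do not carry over. Pictures are saved under pics/ and viewed, at most 10 in all, crops included, and the job is handed in when it is done.

Besides the shell and the picture viewer there is one more tool, called after "Emit:" by a JSON object that holds its "method" and its "body", one argument or row to a line. carry_out: Moves the arm, as the interface text tells. Its arguments: {"type":"object","properties":{"deltas":{"type":"array","items":{"type":"array","items":{"type":"number"}}},"force":{"type":"number"}},"required":["deltas"]}

```bash
mkdir -p pics && python3 - <<'E'
from cell import robot,cams
import cv2,numpy as np,pickle
o=robot.observe();print(o,robot.nose_length)
d={}
for n in("scene","top"):
    c=cams.read_camera(n);d[n]=c
    cv2.imwrite(f"pics/{n}0.png",cv2.resize(c["image"],(768,576)))
    print(n,c["fx"],c["fy"],c["cx"],c["cy"],c["world_to_cam"].round(3).tolist(),c.keys())
pickle.dump(d,open("d0.pkl","wb"))
E
```

```text
{'time': 0.0, 'qpos': array([ 1.16097745e+00,  3.42717169e-01,  1.52496893e+00, -3.53098528e-06,
        1.27537952e+00, -1.46043168e-01]), 'qvel': array([ 0.00139637, -0.00012659, -0.00054149,  0.0002221 ,  0.00037607,
        0.0003235 ]), 'joint_efforts': array([-1.82618282e-03, -4.31232584e+01, -2.44215095e+01,  7.15735881e-02,
        5.61300537e-02, -1.09139201e-04]), 'tool_pos': array([0.13671351, 0.50644985, 0.19666465]), 'tool_rot': array([-3.14013488e+00, -2.11011547e-04,  2.87781782e+00]), 'contact_force': array([-0.19938225,  0.36679452, -0.58057593]), 'torque': array([ 0.05301949,  0.01031432, -0.02097861]), 'grip_force': 0.0, 'opening': 0.09160654157701319} 0.008
scene 357.66402531355885 357.66402531355885 261.5282219494189 190.474951615552 [[-0.873, -0.488, 0.0, 0.527], [0.2, -0.358, 0.912, -0.158], [-0.445, 0.796, 0.41, -0.868], [0.0, 0.0, 0.0, 1.0]] dict_keys(['image', 'depth', 'fx', 'fy', 'cx', 'cy', 'world_to_cam'])
top 392.842356035196 392.842356035196 256.71963130822786 193.85365905796326 [[0.017, -1.0, 0.002, 0.05], [0.983, 0.017, 0.181, -0.572], [-0.181, -0.001, 0.984, -1.235], [0.0, 0.0, 0.0, 1.0]] dict_keys(['image', 'depth', 'fx', 'fy', 'cx', 'cy', 'world_to_cam'])
```

View pics/scene0.png

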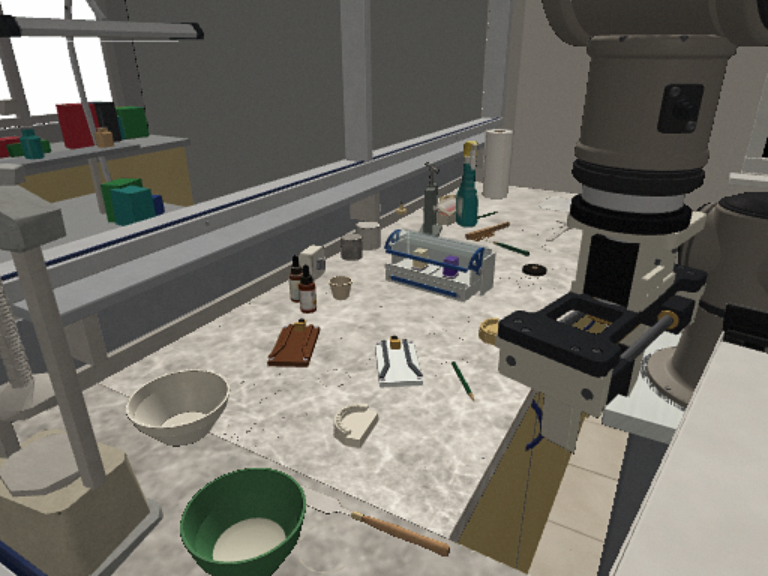

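View pics/top0.png

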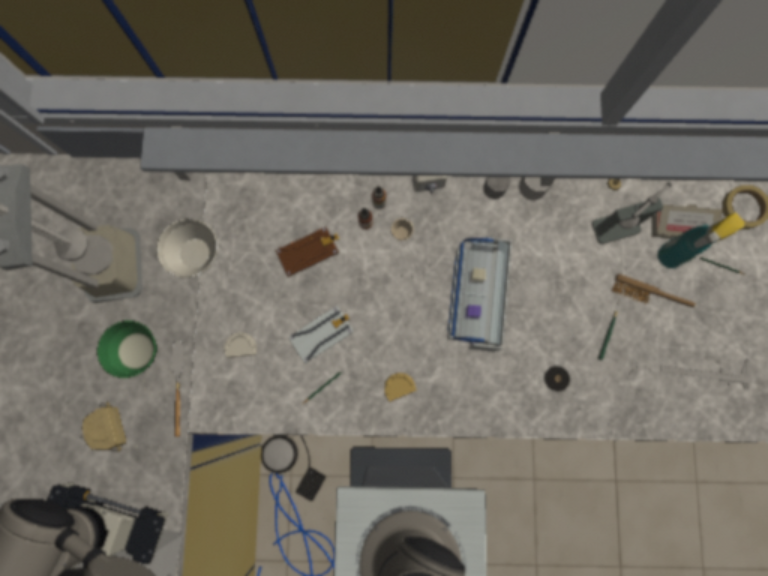

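The top view shows the dispenser at (478,292), with violet at (473,311) nearer the robot and ivory at (478,274). There are two carrier shapes: aluminium at (322,335) and brown/copper at (307,250). The grey metal one is the one meant. I'll confirm with an enlarged crop.

```bash
cat > h.py <<'E'
import cv2,numpy as np
from scipy.spatial.transform import Rotation as Ro
def ray(c,u,v):
    M=c["world_to_cam"];R=M[:3,:3];p=-R.T@M[:3,3]
    return p,R.T@np.array([(u-c["cx"])/c["fx"],-(v-c["cy"])/c["fy"],-1])
def onz(c,u,v,z):
    p,d=ray(c,u,v);return p+d*(z-p[2])/d[2]
def dep(c,u,v):
    p,d=ray(c,u,v);return p+d*c["depth"][int(v),int(u)]
def proj(c,P):
    q=c["world_to_cam"]@np.append(P,1);return np.array([c["cx"]+c["fx"]*q[0]/-q[2],c["cy"]-c["fy"]*q[1]/-q[2]])
def tri(c1,u1,c2,u2):
    p,d=ray(c1,*u1);q,e=ray(c2,*u2);s=np.linalg.lstsq(np.c_[d,-e],q-p,rcond=None)[0]
    a,b=p+s[0]*d,q+s[1]*e;return (a+b)/2,np.linalg.norm(a-b)
E
python3 - <<'E'
import pickle;from h import *
d=pickle.load(open("d0.pkl","rb"))
t,s=d["top"]["image"],d["scene"]["image"]
f=lambda im,x,y,w,h,k:cv2.resize(im[y:y+h,x:x+w],None,fx=k,fy=k,interpolation=cv2.INTER_NEAREST)
A=f(t,290,150,60,90,4.444);A=f(t,290,150,64,90,5)[:450]
B=f(t,180,150,64,100,4.5);C=f(s,250,145,90,60,4.0);D=f(s,240,215,50,50,4)
o=np.zeros((600,800,3),np.uint8)
o[:450,:320]=A;o[:450,330:618]=B;
cv2.imwrite("pics/c1.png",o)
o=np.zeros((600,800,3),np.uint8);C=f(s,250,145,90,60,8);D=f(s,240,220,60,42,4)
o[:480,:720]=C;cv2.imwrite("pics/c2.png",o)
for n in("top","scene"):
    c=d[n];hsv=cv2.cvtColor(c["image"],cv2.COLOR_BGR2HSV)
    for nm,lo,hi in(("violet",(126,90,40),(150,255,255)),("brass",(12,110,70),(30,255,255)),("blue",(105,120,40),(124,255,255))):
        m=cv2.inRange(hsv,lo,hi);k,l,st,ce=cv2.connectedComponentsWithStats(m)
        for i in range(1,k):
            if st[i,4]>12: 
                P=dep(c,*ce[i])
                if -.25<P[1]<.3 and .2<P[0]<.8:print(n,nm,st[i].tolist(),ce[i].round(1),P.round(3))
E
```

```text
top violet [312, 204, 8, 7, 44] [315.3 206.9] [ 0.523 -0.124  0.104]
top brass [186, 154, 39, 28, 504] [204.5 166.7] [0.669 0.24  0.013]
top brass [222, 213, 7, 5, 21] [224.7 214.7] [0.505 0.165 0.016]
top brass [257, 249, 20, 18, 236] [265.6 257.1] [0.368 0.027 0.012]
scene violet [296, 171, 9, 6, 41] [300.6 173.2] [ 0.513 -0.091  0.085]
scene violet [295, 178, 10, 6, 41] [299.1 181. ] [ 0.526 -0.115  0.046]
scene brass [196, 213, 9, 8, 43] [199.6 217.5] [0.685 0.209 0.022]
scene brass [319, 212, 13, 18, 167] [325.6 220.1] [0.37  0.059 0.026]
scene brass [260, 225, 7, 8, 45] [263.  228.8] [0.499 0.179 0.023]
scene brass [360, 262, 3, 12, 19] [360.8 267.4] [ 0.279 -0.038 -0.16 ]
scene brass [305, 270, 52, 109, 1722] [335.6 335.6] [ 0.28   0.173 -0.246]
scene brass [356, 279, 4, 13, 22] [358.  285.3] [ 0.28  -0.042 -0.231]
scene brass [345, 292, 32, 90, 1162] [359.4 332.1] [ 0.279 -0.19  -0.559]
scene blue [257, 153, 54, 28, 153] [280.7 171.2] [ 0.584 -0.093  0.077]
scene blue [312, 165, 11, 18, 82] [317.5 173. ] [ 0.461 -0.104  0.091]
scene blue [261, 184, 43, 14, 117] [282.5 190.5] [ 0.57  -0.082  0.016]
scene blue [354, 267, 7, 17, 39] [357.9 273.7] [ 0.268  0.047 -0.123]
scene blue [351, 290, 11, 10, 30] [355.7 294.8] [ 0.267  0.042 -0.201]
```

View pics/c1.png

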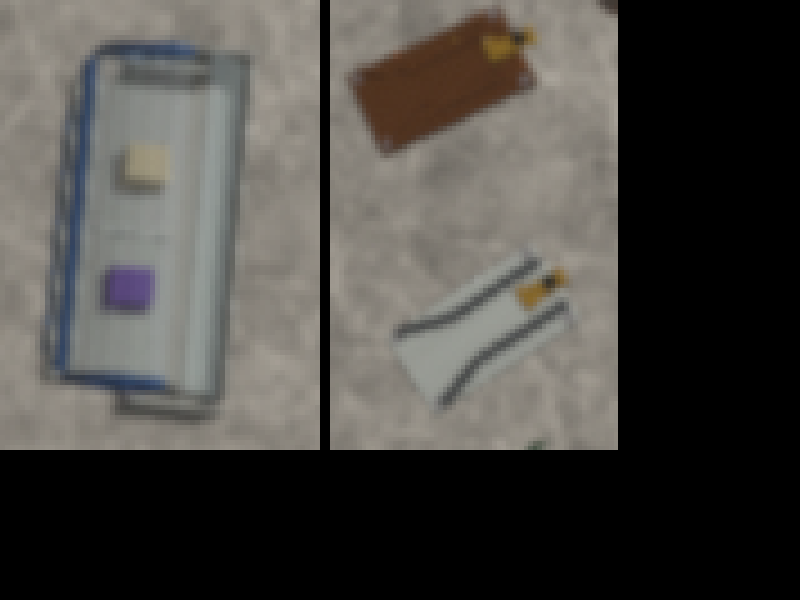

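View pics/c2.png

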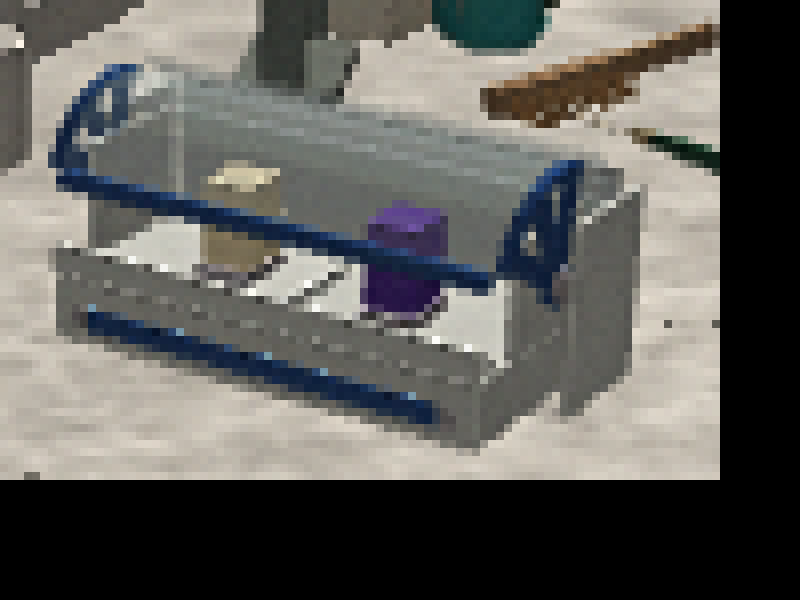

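The crops confirm the picks. Violet is in the bay nearer the robot (top px ≈316,207), and the aluminium carrier with dark rails and brass stop is at top px ≈(214,223). Now I'll measure poses.

```bash
python3 - <<'E'
import pickle;from h import *
d=pickle.load(open("d0.pkl","rb"));T,S=d["top"],d["scene"]
# lip via scene blue mask endpoints & onto z=.072; and top
print("lip scene",onz(S,258.2,167.6,.072).round(4),onz(S,311,180.6,.072).round(4))
print("lip top",onz(T,307,162,.072).round(4),onz(T,302.6,225,.072).round(4))
print("tri",tri(T,(307.2,162),S,(258,167.5)),tri(T,(302.6,225),S,(311,180.6)))
def blob(c,lo,hi,roi,z,k=8,mina=0):
    x,y,w,h=roi;im=cv2.resize(c["image"][y:y+h,x:x+w],None,fx=k,fy=k,interpolation=cv2.INTER_CUBIC)
    m=cv2.inRange(cv2.cvtColor(im,cv2.COLOR_BGR2HSV),lo,hi)
    cs,_=cv2.findContours(m,cv2.RETR_EXTERNAL,cv2.CHAIN_APPROX_NONE);out=[]
    for q in sorted(cs,key=cv2.contourArea)[::-1][:4]:
        uv=(q[:,0,:]+.5)/k-.5+[x,y];P=np.array([onz(c,u,v,z)[:2] for u,v in uv],np.float32)
        out.append((uv,P))
    return out
for nm,lo,hi,roi,z in(("violet",(126,70,40),(152,255,255),(305,198,20,18),.074),("ivory",(15,40,120),(35,255,255),(305,172,25,22),.074),("brass",(12,110,50),(32,255,255),(214,206,20,20),.026)):
    for uv,P in blob(T,lo,hi,roi,z)[:2]:
        r=cv2.minAreaRect(P*1000);print(nm,np.round(r[0],1),np.round(r[1],1),round(r[2],1),uv.min(0).round(1),uv.max(0).round(1))
for uv,P in blob(T,(0,0,0),(179,255,95),(192,202,36,42),.015):
    if len(P)>60:
        print("rail",len(P),P.min(0).round(4),P.max(0).round(4)); np.save(f"rail{len(P)}.npy",P); print(cv2.approxPolyDP((P*1000)[:,None],4,True)[:,0].round(1).tolist())
# depth footprints
v,u=np.mgrid[195:250,185:235];Z=np.array([[dep(T,a,b) for a in range(185,235)] for b in range(195,250)])
m=((Z[...,2]>.006)&(Z[...,2]<.03)).astype(np.uint8);k,l,st,ce=cv2.connectedComponentsWithStats(m);i=1+st[1:,4].argmax()
print("plate depth",st[i],cv2.minAreaRect((Z[l==i][:,:2]*1000).astype(np.float32)),np.median(Z[l==i][:,2]))
Z=np.array([[dep(T,a,b) for a in range(280,350)] for b in range(145,245)]).reshape(-1,3)
for a,b in((.1,.112),(.068,.08),(.04,.048)):
    q=Z[(Z[:,2]>a)&(Z[:,2]<b)];print(a,len(q),cv2.minAreaRect((q[:,:2]*1000).astype(np.float32)))
E
```

```text
lip scene [ 0.6718 -0.0986  0.072 ] [ 0.4716 -0.079   0.072 ]
lip top [ 0.676 -0.103  0.072] [ 0.469  -0.0877  0.072 ]
tri (array([ 0.67622111, -0.10414655,  0.06981898]), np.float64(0.0008751997421286815)) (array([ 0.47192795, -0.08724711,  0.06857194]), np.float64(0.005308558220694885))
violet [ 527.1 -128.8] [28.  23.7] 88.1 [311.1 203.4] [319.8 210.8]
ivory [ 607.6 -140.8] [26.2 23.1] 85.6 [314.8 178.9] [322.8 186.2]
brass [505.1 164.7] [14.4 21. ] 41.3 [221.6 212.4] [228.1 217.4]
brass [515.1 146.7] [9.6 8.9] 27.9 [229.1 209.8] [231.7 212.8]
rail 508 [0.4721 0.1642] [0.53   0.2653]
[[528.7999877929688, 164.3000030517578], [489.5, 224.6999969482422], [479.70001220703125, 259.70001220703125], [473.0, 264.79998779296875], [484.1000061035156, 224.5]]
rail 423 [0.4214 0.1558] [0.4902 0.2308]
[[490.20001220703125, 156.0], [456.1000061035156, 206.8000030517578], [423.1000061035156, 230.3000030517578], [424.3999938964844, 222.89999389648438], [454.5, 202.1999969482422], [480.5, 161.10000610351562]]
plate depth [  7   9  43  38 785] ((484.5433654785156, 201.56524658203125), (76.07183837890625, 137.0725860595703), 33.97734069824219) 0.011631955694909157
0.1 1133 ((571.1438598632812, -143.01620483398438), (73.37890625, 221.69398498535156), 83.13059997558594)
0.068 230 ((569.167236328125, -141.79864501953125), (106.52912139892578, 234.4342498779297), 84.1004409790039)
0.04 70 ((562.2778930664062, -140.14707946777344), (106.26239013671875, 220.72207641601562), 84.3409194946289)
```

Emit:
{"method": "carry_out", "body": {
  "deltas": [
    [-1.3,-0.8,-0.2,0,0,0,0.435],
    [-2.8,-1.7,-0.2,0,0,0,0.435],
    [-2.8,-1.7,-0.2,0,0,0,0.435],
    [-2.8,-1.7,-0.2,0,0,0,0.435],
    [-2.8,-1.7,-0.2,0,0,0,0.435],
    [-2.8,-1.7,-0.2,0,0,0,0.435],
    [-2.8,-1.7,-0.2,0,0,0,0.435],
    [-2.8,-1.7,-0.2,0,0,0,0.435]
  ],
  "force": 25
}}

```text
time: 0.77
tool_pos: [0.3061, 0.3283, 0.2132]
tool_rot: [-3.141, -0.0, 2.878]
contact_force: [1.2, 0.8, -0.6]
opening: 0.0433
grip_force: 0.0
```

Emit:
{"method": "carry_out", "body": {
  "deltas": [
    [-2.8,-1.7,-0.2,0,0,0,0.435],
    [-2.8,-1.7,-0.2,0,0,0,0.435],
    [-2.8,-1.7,-0.2,0,0,0,0.435],
    [-2.8,-1.7,-0.2,0,0,0,0.435],
    [-2.8,-1.7,-0.2,0,0,0,0.435],
    [-2.8,-1.7,-0.2,0,0,0,0.435],
    [-2.4,-1.5,-0.2,0,0,0,0.435],
    [-1.3,-0.7,-0.1,0,0,0,0.435]
  ]
}}

```text
time: 1.43
tool_pos: [0.4728, 0.1541, 0.2281]
tool_rot: [-3.141, 0.0, 2.875]
contact_force: [-0.0, -0.2, 1.0]
opening: 0.0403
grip_force: 0.0
```

Emit:
{"method": "carry_out", "body": {
  "deltas": [
    [0,0,0,0,0,0.08,0.435],
    [0,0,0,0,0,0.12,0.435],
    [0,0,0,0,0,0.12,0.435],
    [0,0,0,0,0,0.12,0.435],
    [0,0,0,0,0,0.12,0.435],
    [0,0,0,0,0,0.12,0.435],
    [0,0,0,0,0,0.12,0.435],
    [0,0,0,0,0,0.12,0.435]
  ]
}}

```text
time: 2.1
tool_pos: [0.4706, 0.157, 0.228]
tool_rot: [-3.141, -0.001, 1.952]
contact_force: [-0.6, -0.6, -0.2]
opening: 0.0402
grip_force: 0.0
```

```bash
cat >> h.py <<'E'
def axes(tilt,yaw): # tool matrix: fingers point down and tilt toward heading yaw; y = horizontal
    e=np.array([np.cos(yaw),np.sin(yaw),0]);z=np.sin(tilt)*e-np.cos(tilt)*np.array([0,0,1])
    y=np.cross([0,0,1],e);return np.c_[np.cross(y,z),y,z]
def state(o):
    return np.array(o["tool_pos"]),Ro.from_euler("xyz",o["tool_rot"]).as_matrix()
def to(o,P,Rt):
    p,R=state(o);print("pos",p.round(4),"shift cm (now axes)",(100*R.T@(P-p)).round(2),"(target axes)",(100*Rt.T@(P-p)).round(2),"rotvec",Ro.from_matrix(R.T@Rt).as_rotvec().round(3))
E
python3 - <<'E'
from h import *;from cell import robot
o=robot.observe();print(o["qpos"].round(2),o["opening"],o["tool_rot"],o["time"])
to(o,np.array([.536,-.022,.121]),axes(.698,np.radians(-94.5)))
import pickle;d=pickle.load(open("d0.pkl","rb"));T,S=d["top"],d["scene"]
c0=np.array([.4812,.1994]);a=np.radians(-56.5);ex=np.array([np.cos(a),np.sin(a)]);ey=np.array([-ex[1],ex[0]])
for n in(508,423):
    P=np.load(f"rail{n}.npy")-c0;x,y=P@ex,P@ey;m=(x>-12)&(x<45);print("rail",np.polyfit(x[m],y[m],1),y[m].min(),y[m].max(),x.min(),x.max())
for c,nm,roi in((T,"top",(214,206,20,20)),(S,"scene",(255,220,16,16))):
    x,y,w,h=roi;k=8;im=cv2.resize(c["image"][y:y+h,x:x+w],None,fx=k,fy=k,interpolation=cv2.INTER_CUBIC)
    m=cv2.inRange(cv2.cvtColor(im,cv2.COLOR_BGR2HSV),(12,110,50),(32,255,255));cs,_=cv2.findContours(m,0,1);q=max(cs,key=cv2.contourArea)[:,0]
    P=np.array([onz(c,u,v,.026)[:2] for u,v in (q+.5)/k-.5+[x,y]])-c0
    print(nm,"brass x",(P@ex).min(),(P@ex).max(),"y",(P@ey).min(),(P@ey).max())
E
```

```text
[ 0.17  0.27  1.55  0.    1.33 -0.21] 0.0401881925548156 [-3.14073186e+00 -5.56353238e-04  1.95225281e+00] 2.1
pos [0.4706 0.157  0.228 ] shift cm (now axes) [-19.06  -0.59  10.69] (target axes) [-6.41  7.93 19.34] rotvec [ 0.16  -0.686  0.441]
rail [-0.07062961  0.02116511] 0.015512155922584174 0.03252261877987455 -0.05906855302017984 0.05557480508498898
rail [ 0.127788   -0.02055945] -0.03478991697794068 -0.015705531572214798 -0.05787947467833169 0.04119112941279467
top brass x 0.03187143884957653 0.0530872013914587 y -0.007187477444227695 0.007186222426468913
scene brass x 0.005192759800402394 0.04689257146427255 y -0.005477666361986655 0.012440635277737176
```

Emit:
{"method": "carry_out", "body": {
  "deltas": [
    [0,0,0,0,0,0.115,0.435],
    [0,0,0,0,0,0.115,0.435],
    [0,0,0,0,0,0.115,0.435],
    [0,0,0,0,0,0.115,0.435],
    [0,0,0,0,-0.11,0,0.435],
    [0,0,0,0,-0.12,0,0.435],
    [0,0,0,0,-0.12,0,0.435],
    [0,0,0,0,-0.12,0,0.435]
  ]
}}

```text
time: 2.77
tool_pos: [0.4713, 0.1572, 0.2294]
tool_rot: [3.138, 0.475, 1.496]
contact_force: [0.9, -0.3, -1.0]
opening: 0.0398
grip_force: 0.0
```

Emit:
{"method": "carry_out", "body": {
  "deltas": [
    [0,0,0,0,-0.12,0,0.435],
    [0,0,0,0,-0.11,0,0.435],
    [-1.0,1.3,1.0,0,0,0,0.435],
    [-1.5,2.0,2.0,0,0,0,0.435],
    [-1.5,2.0,2.0,0,0,0,0.435],
    [-1.5,2.0,2.0,0,0,0,0.435],
    [-0.8,0.6,2.0,0,0,0,0.435],
    [0,0,0,0,0,0,0.435]
  ]
}}

```text
time: 3.43
tool_pos: [0.5417, 0.0418, 0.198]
tool_rot: [-3.137, 0.702, 1.497]
contact_force: [-0.7, -0.8, 0.6]
opening: 0.0401
grip_force: 0.0
```

```bash
python3 - <<'E'
from h import *;from cell import robot,cams
o=robot.observe();print(o["qpos"].round(2),o["opening"],o["tool_rot"],o["time"])
Rt=axes(.698,np.radians(-94.5));to(o,np.array([.536,-.022,.121]),Rt);p,R=state(o);print(R.round(3))
c=cams.read_camera("scene");cv2.imwrite("pics/s2.png",cv2.resize(c["image"][100:235,190:370],None,fx=4.4,fy=4.4))
E
```

```text
[ 0.32  0.58  1.36 -0.64  1.53  0.53] 0.0400585992471105 [-3.13712293  0.70174174  1.49716737] 3.4333
pos [0.5417 0.0418 0.198 ] shift cm (now axes) [ 0.07 -0.06 10.02] (target axes) [ 0.04 -0.07 10.02] rotvec [-0.001  0.004  0.004]
[[ 0.056  0.997 -0.052]
 [ 0.762 -0.076 -0.643]
 [-0.646 -0.003 -0.764]]
```

View pics/s2.png

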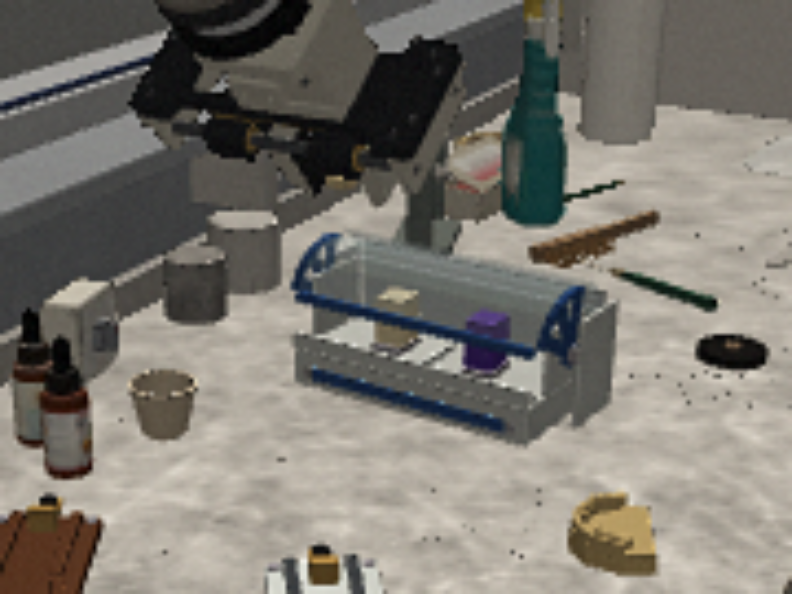

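Emit:
{"method": "carry_out", "body": {
  "deltas": [
    [0,0,2.0,0,0,0,0.435],
    [0,0,2.5,0,0,0,0.435],
    [0,0,2.5,0,0,0,0.435],
    [0,0,2.5,0,0,0,0.435],
    [0,0,2.5,0,0,0,0.435],
    [0,0,2.0,0,0,0,0.435],
    [0,0,1.0,0,0,0,0.435],
    [0,0,0,0,0,0,0.435]
  ]
}}

```text
time: 4.15
tool_pos: [0.534, -0.0515, 0.0841]
tool_rot: [-3.138, 0.701, 1.5]
contact_force: [-0.3, 0.4, -0.1]
opening: 0.0401
grip_force: 0.0
```

```bash
python3 - <<'E'
from h import *;from cell import robot,cams
o=robot.observe();print(o["qpos"].round(2),o["contact_force"])
Rt=axes(.698,np.radians(-94.5));ex=np.array([np.cos(np.radians(-94.5)),np.sin(np.radians(-94.5)),0])
def D(x,z): return np.array([.5271,-.1288,z])+(x+.004)*ex
for x,z in((-.0594,.060),(-.030,.081),(.0028,.0577)): to(o,D(x,z),Rt)
c=cams.read_camera("scene");cv2.imwrite("pics/s3.png",cv2.resize(c["image"][130:220,230:340],None,fx=6,fy=6))
E
```

```text
[ 0.17  0.65  1.6  -0.73  1.2   0.63] [-0.25053561  0.35363424 -0.05034877]
pos [ 0.534  -0.0515  0.0841] shift cm (now axes) [-0.14 -0.08  3.28] (target axes) [-0.15 -0.08  3.28] rotvec [0.001 0.003 0.006]
pos [ 0.534  -0.0515  0.0841] shift cm (now axes) [-3.74 -0.1   3.57] (target axes) [-3.75 -0.08  3.56] rotvec [0.001 0.003 0.006]
pos [ 0.534  -0.0515  0.0841] shift cm (now axes) [-4.75 -0.11  7.46] (target axes) [-4.77 -0.08  7.45] rotvec [0.001 0.003 0.006]
```

View pics/s3.png

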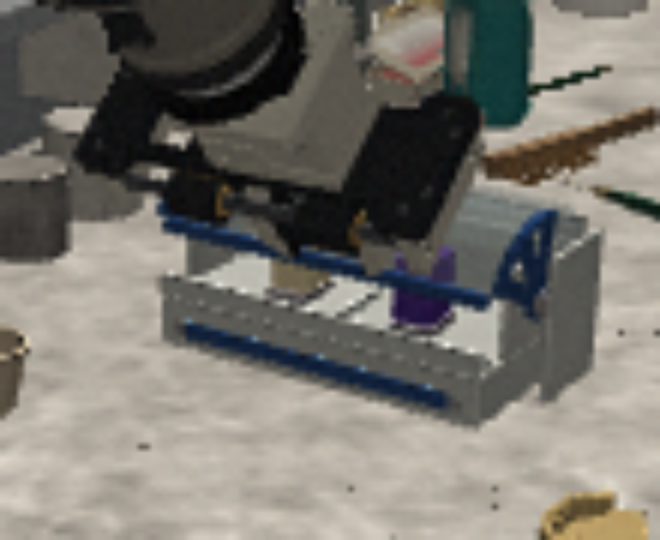

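```bash
python3 - <<'E'
from h import *;from cell import robot,cams
import pickle
S=pickle.load(open("d0.pkl","rb"))["scene"]
o=robot.observe();p,R=state(o)
for l in((0,.02,.008),(0,-.02,.008),(0,.039,.008),(0,-.039,.008),(0,0.02,-.011)):
    P=p+R@np.array(l);print(l,P.round(3),((proj(S,P)-[230,130])*6).round(0))
c=cams.read_camera("scene")
for u,v in((275,240),(270,230),(385,262),(380,255),(330,262),(420,280),(425,255)):
    print((u,v),dep(c,230+u/6,130+v/6).round(3))
E
```

```text
(0, 0.02, 0.008) [ 0.554 -0.057  0.079] [324. 275.]
(0, -0.02, 0.008) [ 0.515 -0.055  0.079] [391. 291.]
(0, 0.039, 0.008) [ 0.573 -0.059  0.079] [293. 268.]
(0, -0.039, 0.008) [ 0.496 -0.053  0.079] [424. 299.]
(0, 0.02, -0.011) [ 0.555 -0.045  0.094] [313. 257.]
(275, 240) [ 0.563 -0.016  0.111]
(270, 230) [ 0.561 -0.007  0.12 ]
(385, 262) [ 0.501 -0.013  0.112]
(380, 255) [ 0.501 -0.007  0.118]
(330, 262) [ 0.566 -0.088  0.074]
(420, 280) [ 0.512 -0.086  0.075]
(425, 255) [0.455 0.047 0.145]
```

```bash
python3 - <<'E'
from h import *;from cell import cams
c=cams.read_camera("scene")
print("y(world) mm, cols",list(range(266,306,2)))
for v in range(162,184):
    print(v,[int(1000*dep(c,u,v)[1]) for u in range(266,306,2)])
cv2.imwrite("pics/s4.png",cv2.resize(c["image"][155:190,260:310],None,fx=15,fy=15,interpolation=cv2.INTER_NEAREST))
E
```

```text
y(world) mm, cols [266, 268, 270, 272, 274, 276, 278, 280, 282, 284, 286, 288, 290, 292, 294, 296, 298, 300, 302, 304]
162 [43, 39, 39, 9, 0, -8, -115, 44, 56, 57, 59, 63, 63, 63, 64, 62, 62, 59, 57, 40]
163 [46, 45, 43, 42, 41, -11, -23, 47, 46, 46, 57, 59, 62, 64, 64, 63, 66, 64, 55, 28]
164 [45, 42, 43, 47, 46, 43, 45, 51, 48, 48, 47, 48, 33, 69, 65, 64, 63, 68, 58, 26]
165 [42, -99, -1, 46, 48, 45, 51, 53, 50, 52, 51, 48, 37, 68, 66, 69, 66, 66, 52, 891]
166 [43, -105, -6, -2, -1, 42, 55, 52, 54, 51, 56, 48, 38, 72, 72, 70, 68, 67, 50, 22]
167 [-99, -98, -99, -8, -4, -9, 55, 58, 55, 55, 57, 50, 48, 72, 69, 73, 72, 64, 36, 26]
168 [-94, -99, 891, -12, -7, -11, -21, 52, 54, 57, 58, 50, 891, 64, 71, 71, 71, 66, 35, -104]
169 [-94, -91, -95, -96, -16, -13, -20, 47, 50, 51, 55, 52, 47, 49, 47, 67, 66, 60, 35, -100]
170 [-96, -91, -89, -92, -15, -13, -22, -97, 48, 48, 53, 50, 0, 4, 52, 62, 63, 62, 40, -99]
171 [-152, -168, -94, -91, -88, -19, -22, -96, -93, -95, 45, 49, -3, -1, -13, 60, 62, 58, 37, -94]
172 [-149, -163, -181, -180, -88, -89, -88, -88, -87, -95, -90, -89, -4, -5, -17, -
[... 593 characters left out ...]
78 [-93, -93, -125, -130, -124, -122, -127, -122, -128, -145, -153, -154, -157, -149, -166, -113, -80, -78, -81, -80]
179 [-91, -93, -94, -90, -121, -120, -119, -119, -139, -142, -144, -145, -140, -148, -157, -112, -116, -111, -77, -74]
180 [-92, -90, -90, -93, -89, -92, -122, -120, -132, -135, -137, -125, -138, -144, -147, -114, -116, -111, -115, -136]
181 [-88, -92, -92, -90, -89, -86, -86, -91, -124, -129, -114, -123, -133, -137, -141, -112, -115, -114, -119, -131]
182 [-93, -94, -90, -90, -91, -90, -88, -85, -89, -86, -110, -120, -130, -128, -133, -112, -115, -113, -119, -132]
183 [-94, -91, -90, -91, -90, -89, -88, -87, -88, -81, -82, -85, -117, -122, -126, -114, -117, -111, -121, -132]
```

View pics/s4.png

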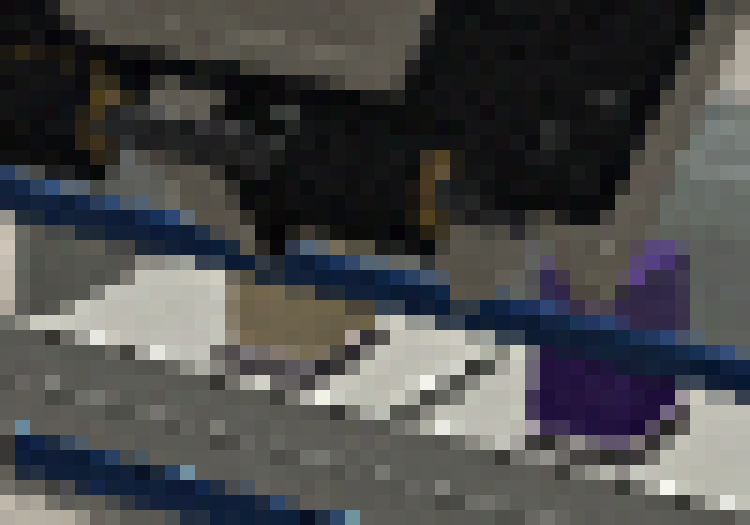

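```bash
python3 - <<'E'
from h import *;from cell import robot,cams
o=robot.observe();p,R=state(o);print(p)
for n in("scene","top"):
    c=cams.read_camera(n);v,u=np.mgrid[0:384,0:512];d=c["depth"]
    M=c["world_to_cam"];Rm=M[:3,:3]
    Pc=np.stack([(u-c["cx"])/c["fx"],-(v-c["cy"])/c["fy"],-np.ones(u.shape)],-1)*d[...,None]
    W=(Pc-M[:3,3])@Rm; t=(W-p)@R*1000
    m=(d>0)&(abs(t[...,0])<90)&(abs(t[...,1])<110)&(t[...,2]>-150)&(t[...,2]<30)&(W[...,2]>.115)
    m|=(d>0)&(abs(t[...,0])<25)&(abs(t[...,1])<45)&(t[...,2]>-60)&(t[...,2]<9)
    q=t[m];print(n,len(q))
    for a in range(-150,20,10):
        s=q[(q[:,2]>=a)&(q[:,2]<a+10)]
        if len(s):print(a,len(s),"x",s[:,0].min().round(),s[:,0].max().round(),"y",s[:,1].min().round(),s[:,1].max().round())
E
```

```text
[ 0.53595149 -0.05028582  0.08632881]
scene 1149
-150 232 x -33.0 37.0 y -95.0 93.0
-140 458 x -35.0 39.0 y -96.0 95.0
-130 103 x -34.0 39.0 y -94.0 92.0
-120 160 x 3.0 39.0 y -91.0 87.0
-110 100 x -33.0 39.0 y -88.0 83.0
-100 20 x -29.0 36.0 y -87.0 82.0
-90 5 x 5.0 12.0 y 22.0 24.0
-80 5 x -0.0 6.0 y 20.0 24.0
-70 17 x -6.0 13.0 y -37.0 37.0
-60 21 x -6.0 13.0 y -37.0 35.0
-50 19 x 3.0 13.0 y -37.0 35.0
-40 9 x 4.0 12.0 y -27.0 28.0
top 1271
-150 136 x -35.0 31.0 y -91.0 89.0
-140 599 x -40.0 36.0 y -94.0 96.0
-130 122 x -41.0 21.0 y -92.0 96.0
-120 215 x -40.0 28.0 y -91.0 87.0
-110 90 x -40.0 24.0 y -86.0 87.0
-100 13 x -38.0 -1.0 y -85.0 85.0
-90 1 x -13.0 -13.0 y 26.0 26.0
-80 8 x -13.0 7.0 y 21.0 27.0
-70 18 x -14.0 2.0 y -36.0 39.0
-60 29 x -15.0 -0.0 y -36.0 38.0
-50 29 x -13.0 9.0 y -35.0 36.0
-40 9 x -12.0 -8.0 y -27.0 33.0
-30 2 x -9.0 -8.0 y -20.0 25.0
```

```bash
cat >> h.py <<'E'
def cloud(c,p,R):
    v,u=np.mgrid[0:384,0:512];d=c["depth"];M=c["world_to_cam"]
    Pc=np.stack([(u-c["cx"])/c["fx"],-(v-c["cy"])/c["fy"],-np.ones(u.shape)],-1)*d[...,None]
    W=(Pc-M[:3,3])@M[:3,:3];return W,(W-p)@R*1000
E
python3 - <<'E'
from h import *;import pickle
from cell import robot
D=pickle.load(open("d0.pkl","rb"))
p=np.array([.13671,.50645,.19666]);R=Ro.from_euler("xyz",[-3.14013,0,2.87782]).as_matrix()
for n in("scene","top"):
    W,t=cloud(D[n],p,R);q=t[(D[n]["depth"]>0)&(abs(t[...,0])<90)&(abs(t[...,1])<110)&(t[...,2]>-150)&(t[...,2]<30)]
    for a in range(-130,30,10):
        s=q[(q[:,2]>=a)&(q[:,2]<a+10)]
        if len(s)>1:print(n,a,len(s),"x",s[:,0].min().round(),s[:,0].max().round(),"y",s[:,1].min().round(),s[:,1].max().round())
for i in range(2):
    o=robot.observe();print(o["tool_pos"].round(4),o["qpos"].round(4))
E
```

```text
scene -130 949 x -37.0 37.0 y -91.0 98.0
scene -120 1231 x -36.0 37.0 y -90.0 94.0
scene -110 940 x -37.0 37.0 y -85.0 90.0
scene -100 282 x -36.0 37.0 y -79.0 89.0
scene -90 62 x -9.0 11.0 y -48.0 69.0
scene -80 219 x -11.0 11.0 y -56.0 68.0
scene -70 237 x -11.0 12.0 y -61.0 67.0
scene -60 230 x -11.0 11.0 y -61.0 66.0
scene -50 181 x -11.0 12.0 y -61.0 65.0
scene -40 80 x -10.0 11.0 y -57.0 60.0
top -130 127 x -39.0 85.0 y -95.0 89.0
top -120 263 x -38.0 83.0 y -93.0 83.0
top -110 64 x -38.0 79.0 y -89.0 86.0
top -100 18 x -38.0 78.0 y -88.0 83.0
top -80 4 x -13.0 -11.0 y 47.0 53.0
top -70 4 x -12.0 -11.0 y 45.0 61.0
top -60 3 x -9.0 -6.0 y 45.0 45.0
top -40 6 x -14.0 74.0 y -50.0 50.0
top -30 11 x 72.0 76.0 y -29.0 3.0
top -20 17 x 72.0 81.0 y -50.0 2.0
top -10 9 x 73.0 83.0 y -51.0 4.0
top 0 8 x 74.0 88.0 y -52.0 3.0
[ 0.536  -0.0504  0.0864] [ 0.1711  0.6489  1.5984 -0.7343  1.2029  0.6273]
[ 0.536  -0.0504  0.0864] [ 0.1711  0.6489  1.5984 -0.7343  1.2029  0.6273]
```

```bash
python3 - <<'E'
from h import *;import pickle
D=pickle.load(open("d0.pkl","rb"))["scene"]
p=np.array([.13671,.50645,.19666]);R=Ro.from_euler("xyz",[-3.14013,0,2.87782]).as_matrix()
W,t=cloud(D,p,R);t=t[D["depth"]>0]
f=t[(abs(t[:,0])<14)&(abs(t[:,1])<75)&(t[:,2]>-85)&(t[:,2]<0)]
print("finger z top",np.sort(f[:,2])[-25:].round(1))
for s in(1,-1):
    g=f[f[:,1]*s>0];print("y",np.percentile(g[:,1],[0,5,50,95,100]).round(1),"x",np.percentile(g[:,0],[1,50,99]).round(1),"zmax",g[:,2].max().round(1))
b=t[(abs(t[:,0])<40)&(abs(t[:,1])<92)&(abs(t[:,1])>72)&(t[:,2]>-130)&(t[:,2]<-60)];print("body z",np.sort(b[:,2])[-25:].round(1))
tab=W[(abs(W[...,0]-.45)<.04)&(abs(W[...,1])<.04)&(D["depth"]>0)];print("table z",np.median(tab[:,2]))
E
```

```text
finger z top [-33.8 -33.7 -33.7 -33.7 -33.5 -33.3 -33.1 -33.  -32.8 -32.6 -32.5 -32.5
 -32.2 -32.2 -32.2 -31.9 -31.6 -31.4 -30.9 -30.8 -30.8 -30.8 -30.4 -30.2
 -30.1]
y [49.1 52.9 64.8 66.9 68.8] x [-10.6   3.5  11.4] zmax -30.1
y [-61.1 -58.7 -46.7 -43.8 -42.7] x [-4.2  9.3 11.3] zmax -30.2
body z [-96.8 -96.7 -96.7 -96.7 -96.7 -96.7 -96.6 -96.6 -96.6 -96.5 -96.5 -96.5
 -96.5 -96.5 -96.4 -96.4 -96.4 -96.4 -96.4 -96.3 -96.2 -96.1 -95.8 -95.8
 -95.1]
table z 0.0005014807403957752
```

The picture and the point clouds from both cameras show the hand about 38.5 mm further back along the tool z axis than the reported TCP. Fingertips are seen at −31 mm instead of +8, and the body at −96 instead of −58. The table itself reads z=0 correctly. I'll correct for this tool offset.

```bash
sed -i 's/return np.array(o\["tool_pos"\]),Ro.from_euler("xyz",o\["tool_rot"\]).as_matrix()/R=Ro.from_euler("xyz",o["tool_rot"]).as_matrix();return np.array(o["tool_pos"])-.0385*R[:,2],R/' h.py && cat > g.py <<'E'
from h import *;from cell import robot
o=robot.observe();print(o["time"],o["qpos"].round(2),o["contact_force"].round(1),o["opening"],o["tool_rot"].round(3))
Rt=axes(.698,np.radians(-94.5));ex=np.array([np.cos(np.radians(-94.5)),np.sin(np.radians(-94.5)),0])
def D(x,z): return np.array([.5271,-.1288,z])+(x+.004)*ex
p,R=state(o);print("disp xz of tcp",((p-D(0,0))@ex*1000).round(1),p[2]*1000)
for x,z in((-.0594,.060),(-.030,.081),(.0028,.0577)): to(o,D(x,z),Rt)
E
python3 g.py
```

```text
4.4 [ 0.17  0.65  1.6  -0.73  1.2   0.63] [-0.5  0.3  0.1] 0.04004955475383374 [3.139 0.699 1.497]
disp xz of tcp -107.7 115.86486148507943
pos [ 0.5377 -0.0256  0.1159] shift cm (now axes) [-0.1  -0.29  7.38] (target axes) [-0.11 -0.25  7.38] rotvec [0.006 0.001 0.004]
pos [ 0.5377 -0.0256  0.1159] shift cm (now axes) [-3.7  -0.3   7.67] (target axes) [-3.71 -0.25  7.66] rotvec [0.006 0.001 0.004]
pos [ 0.5377 -0.0256  0.1159] shift cm (now axes) [-4.71 -0.33 11.56] (target axes) [-4.73 -0.25 11.56] rotvec [0.006 0.001 0.004]
```

Emit:
{"method": "carry_out", "body": {
  "deltas": [
    [0,-0.05,1.0,0,0,0,0.435],
    [0,-0.05,1.5,0,0,0,0.435],
    [0,-0.05,1.5,0,0,0,0.435],
    [0,0,1.5,0,0,0,0.435],
    [0,0,1.0,0,0,0,0.435],
    [-0.1,0,0.6,0,0,0,0.435],
    [0,0,0.3,0,0,0,0.435],
    [0,0,0,0,0,0,0.435]
  ]
}}

```text
time: 5.07
tool_pos: [0.53, -0.0999, 0.0292]
tool_rot: [-3.141, 0.7, 1.498]
contact_force: [0.1, 0.5, -0.5]
opening: 0.0402
grip_force: 0.0
```

```bash
cat >> g.py <<'E'
from cell import cams
c=cams.read_camera("scene");cv2.imwrite("pics/s5.png",cv2.resize(c["image"][130:220,230:340],None,fx=7,fy=6.6))
E
python3 g.py
```

```text
5.0667 [ 0.09  0.71  1.68 -0.82  1.06  0.69] [ 0.1  0.5 -0.5] 0.040199062351877056 [-3.141  0.7    1.498]
disp xz of tcp -57.8 58.64670899900128
pos [ 0.5318 -0.0752  0.0586] shift cm (now axes) [ 0.03 -0.05 -0.2 ] (target axes) [ 0.03 -0.05 -0.2 ] rotvec [0.003 0.002 0.004]
pos [ 0.5318 -0.0752  0.0586] shift cm (now axes) [-3.57 -0.07  0.08] (target axes) [-3.57 -0.05  0.08] rotvec [0.003 0.002 0.004]
pos [ 0.5318 -0.0752  0.0586] shift cm (now axes) [-4.58 -0.08  3.98] (target axes) [-4.58 -0.05  3.97] rotvec [0.003 0.002 0.004]
```

View pics/s5.png

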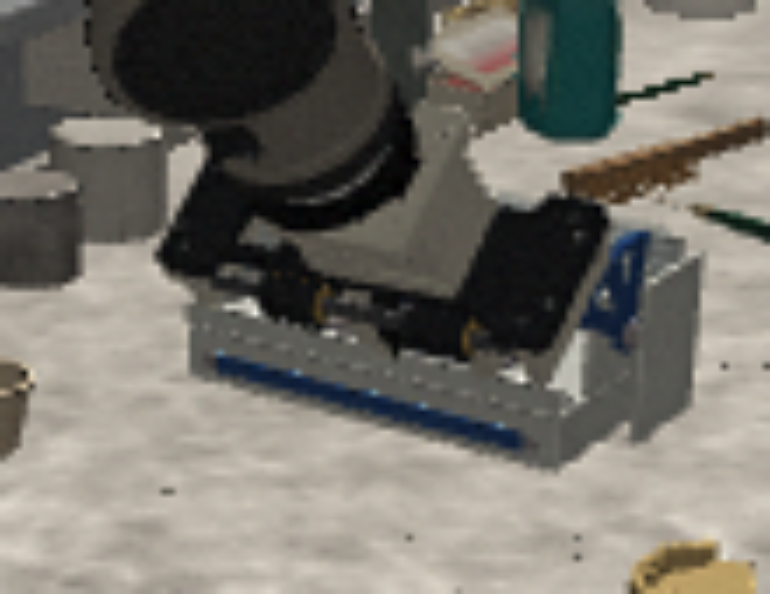

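Emit:
{"method": "carry_out", "body": {
  "deltas": [
    [-0.3,0,0,0,0,0,0.435],
    [-0.5,0,0,0,0,0,0.435],
    [-0.5,0,0,0,0,0,0.435],
    [-0.6,-0.05,0,0,0,0,0.435],
    [-0.6,0,0,0,0,0,0.435],
    [-0.6,0,0,0,0,0,0.435],
    [-0.5,0,0,0,0,0,0.435],
    [0,0,0,0,0,0,0.435]
  ]
}}

```text
time: 5.78
tool_pos: [0.5275, -0.1279, 0.0534]
tool_rot: [3.141, 0.7, 1.496]
contact_force: [0.1, 1.8, -1.6]
opening: 0.0402
grip_force: 1.1
```

```bash
cat >> g.py <<'E'
hsv=cv2.cvtColor(c["image"],cv2.COLOR_BGR2HSV);m=cv2.inRange(hsv,(105,110,30),(124,255,255));m[:140]=0;m[215:]=0
k,l,st,ce=cv2.connectedComponentsWithStats(m)
for i in range(1,k):
    if st[i,4]>6 and st[i,0]<350 and st[i,0]>240:
        W=np.array([dep(c,u,v) for v,u in np.argwhere(l==i)]);print("blue",st[i].tolist(),np.median(W,0).round(3),"zmax",np.percentile(W[:,2],95).round(3))
E
sed -i 's/s5/s6/' g.py; python3 g.py
```

```text
5.7833 [ 0.03  0.66  1.69 -0.83  1.05  0.64] [ 0.1  1.8 -1.6] 0.04017015569359189 [3.141 0.7   1.496]
disp xz of tcp -29.7 82.84659033947547
pos [ 0.5293 -0.1032  0.0828] shift cm (now axes) [ 3.74 -0.01 -0.16] (target axes) [ 3.74 -0.02 -0.16] rotvec [0.003 0.002 0.003]
pos [ 0.5293 -0.1032  0.0828] shift cm (now axes) [ 0.14 -0.02  0.12] (target axes) [ 0.14 -0.02  0.12] rotvec [0.003 0.002 0.003]
pos [ 0.5293 -0.1032  0.0828] shift cm (now axes) [-0.87 -0.03  4.02] (target axes) [-0.88 -0.02  4.02] rotvec [0.003 0.002 0.003]
blue [317, 165, 9, 18, 65] [ 0.462 -0.127  0.089] zmax 0.107
blue [261, 184, 43, 14, 124] [ 0.57  -0.084  0.014] zmax 0.019
```

Emit:
{"method": "carry_out", "body": {
  "deltas": [
    [-0.2,0,0.3,0,0,0,0.435],
    [-0.2,0,0.6,0,0,0,0.435],
    [-0.2,0,0.6,0,0,0,0.435],
    [-0.1,0,0.6,0,0,0,0.435],
    [-0.1,0,0.6,0,0,0,0.435],
    [-0.1,0,0.6,0,0,0,0.435],
    [0,0,0.5,0,0,0,0.435],
    [0,0,0.2,0,0,0,0.435]
  ]
}}

```text
time: 6.5
tool_pos: [0.5249, -0.1602, 0.027]
tool_rot: [-3.14, 0.7, 1.498]
contact_force: [-0.8, 3.3, 0.9]
opening: 0.0398
grip_force: 1.6
```

```bash
python3 g.py
```

```text
6.5 [-0.02  0.7   1.73 -0.89  0.98  0.66] [-0.8  3.3  0.9] 0.0397696667275783 [-3.14   0.7    1.498]
disp xz of tcp 2.7 56.46892822582897
pos [ 0.5267 -0.1355  0.0565] shift cm (now axes) [ 4.52  0.02 -4.27] (target axes) [ 4.53 -0.01 -4.26] rotvec [0.003 0.002 0.004]
pos [ 0.5267 -0.1355  0.0565] shift cm (now axes) [ 0.92  0.   -3.98] (target axes) [ 0.93 -0.01 -3.98] rotvec [0.003 0.002 0.004]
pos [ 0.5267 -0.1355  0.0565] shift cm (now axes) [-0.09 -0.01 -0.09] (target axes) [-0.09 -0.01 -0.09] rotvec [0.003 0.002 0.004]
blue [262, 153, 5, 8, 22] [ 0.673 -0.135  0.106] zmax 0.108
blue [261, 184, 43, 14, 125] [ 0.572 -0.084  0.014] zmax 0.018
```

Emit:
{"method": "carry_out", "body": {
  "deltas": [
    [0,0,0,0,0,0,0.2],
    [0,0,0,0,0,0,0.1],
    [0,0,0,0,0,0,0.1],
    [0,0,0,0,0,0,0.1],
    [0,0,0,0,0,0,0.1],
    [0,0,0,0,0,0,0.1],
    [0,0,0,0,0,0,0.1],
    [0,0,0,0,0,0,0.1]
  ],
  "force": 25
}}

```text
time: 7.22
tool_pos: [0.5253, -0.1595, 0.0278]
tool_rot: [3.141, 0.7, 1.498]
contact_force: [-0.4, 2.4, -1.2]
opening: 0.0238
grip_force: 25.8
```

Gripped at 23.8 mm, which matches the 24 mm block width. Now I'll back out along the fingers.

Emit:
{"method": "carry_out", "body": {
  "deltas": [
    [0,0,-0.3,0,0,0,0.1],
    [0,0,-0.7,0,0,0,0.1],
    [0,0,-1.0,0,0,0,0.1],
    [0,0,-1.2,0,0,0,0.1],
    [0,0,-1.2,0,0,0,0.1],
    [0,0,-1.4,0,0,0,0.1],
    [0,0,-1.6,0,0,0,0.1],
    [0,0,-1.6,0,0,0,0.1]
  ]
}}

```text
time: 7.88
tool_pos: [0.5292, -0.1009, 0.0984]
tool_rot: [-3.141, 0.701, 1.498]
contact_force: [-0.3, -0.4, 0.0]
opening: 0.0239
grip_force: 25.0
```

Emit:
{"method": "carry_out", "body": {
  "deltas": [
    [0,0,-1.6,0,0,0,0.1],
    [0,0,-1.6,0,0,0,0.1],
    [0,0,-1.6,0,0,0,0.1],
    [0,0,-1.6,0,0,0,0.1],
    [0,0,-1.6,0,0,0,0.1],
    [0,0,-1.2,0,0,0,0.1],
    [0,0,-0.6,0,0,0,0.1],
    [0,0,0,0,0,0,0.1]
  ]
}}

```text
time: 8.55
tool_pos: [0.5345, -0.0377, 0.1735]
tool_rot: [3.138, 0.7, 1.497]
contact_force: [0.4, 1.0, -0.7]
opening: 0.0235
grip_force: 25.0
```

```bash
sed -i 's/s6/s7/;s/c\["image"\]\[130:220,230:340\],None,fx=7,fy=6.6/c["image"][90:240,180:350],None,fx=4,fy=4/' g.py && python3 g.py
```

```text
8.55 [ 0.19  0.54  1.51 -0.69  1.36  0.51] [ 0.4  1.  -0.7] 0.023540221001972606 [3.138 0.7   1.497]
disp xz of tcp -120.2 202.97696326822563
pos [ 0.5362 -0.013   0.203 ] shift cm (now axes) [ 4.56 -0.07 14.85] (target axes) [4.530e+00 1.000e-02 1.486e+01] rotvec [0.006 0.002 0.003]
pos [ 0.5362 -0.013   0.203 ] shift cm (now axes) [ 0.95 -0.09 15.14] (target axes) [9.300e-01 1.000e-02 1.514e+01] rotvec [0.006 0.002 0.003]
pos [ 0.5362 -0.013   0.203 ] shift cm (now axes) [-0.05 -0.12 19.03] (target axes) [-8.000e-02  1.000e-02  1.903e+01] rotvec [0.006 0.002 0.003]
blue [257, 153, 54, 28, 158] [ 0.594 -0.089  0.076] zmax 0.104
blue [312, 165, 11, 18, 91] [ 0.464 -0.112  0.087] zmax 0.107
blue [261, 184, 43, 14, 125] [ 0.573 -0.085  0.014] zmax 0.019
```

View pics/s7.png

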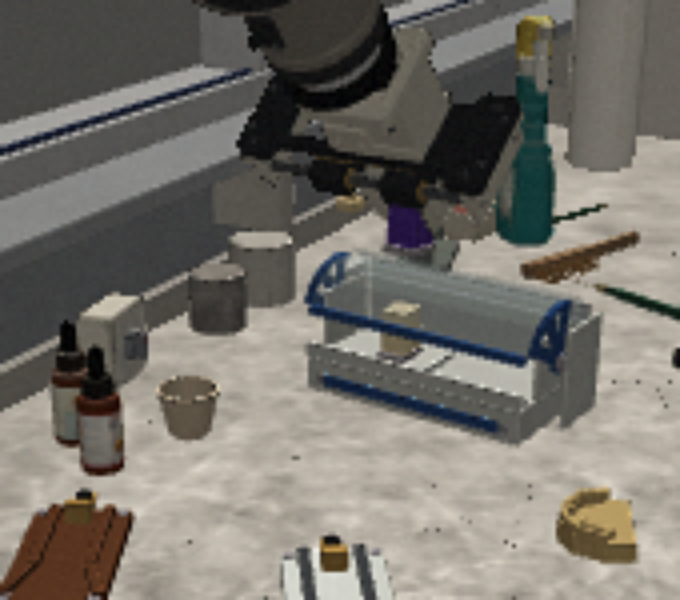

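Emit:
{"method": "carry_out", "body": {
  "deltas": [
    [0,0,0,-0.05,0,-0.06,0.1],
    [0,0,0,-0.07,0,-0.084,0.1],
    [0,0,0,-0.07,0,-0.084,0.1],
    [0,0,0,-0.07,0,-0.084,0.1],
    [0,0,0,-0.07,0,-0.084,0.1],
    [0,0,0,-0.07,0,-0.084,0.1],
    [0,0,0,-0.025,0,-0.03,0.1],
    [0,0,0,0,0,0,0.1]
  ]
}}

```text
time: 9.27
tool_pos: [0.532, -0.0399, 0.1711]
tool_rot: [-3.135, 0.698, 2.166]
contact_force: [0.6, -0.4, -1.1]
opening: 0.0239
grip_force: 25.0
```

```bash
cat > k.py <<'E'
from h import *;from cell import robot,cams
import sys
o=robot.observe();print(o["time"],o["qpos"].round(2),o["contact_force"].round(1),o["opening"],o["tool_rot"].round(3))
c0=np.array([.4812,.1994,0]);a=np.radians(-56.5);ex=np.array([np.cos(a),np.sin(a),0]);ey=np.array([-ex[1],ex[0],0]);Rt=axes(.698,a)
p,R=state(o);print("tcp in carrier",((p-c0)@ex*1000).round(1),((p-c0)@ey*1000).round(1),(p[2]*1000).round(1))
for x,z in((-.038+.0067,.110),(-.038+.0067,.0365)): to(o,c0+x*ex+[0,0,z],Rt)
for n in("top","scene"):
    c=cams.read_camera(n);W,t=cloud(c,p,R);m=cv2.inRange(cv2.cvtColor(c["image"],cv2.COLOR_BGR2HSV),(126,70,30),(152,255,255))>0
    m&=(abs(t)<70).all(-1)&(c["depth"]>0);w=W[m]
    if len(w):
        print(n,m.sum(),"violet carrier xyz",np.array([(w-c0)@ex,(w-c0)@ey,w[:,2]]).mean(1).round(4),"min",np.array([(w-c0)@ex,(w-c0)@ey,w[:,2]]).min(1).round(4),"max",np.array([(w-c0)@ex,(w-c0)@ey,w[:,2]]).max(1).round(4))
        h=w[w[:,2]>w[:,2].max()-.02]
E
python3 k.py
```

```text
9.2667 [ 0.17  0.31  1.91 -0.92  0.83  0.19] [ 0.6 -0.4 -1.1] 0.02389119344153846 [-3.135  0.698  2.166]
tcp in carrier 202.9 -89.7 200.6
pos [ 0.5183 -0.0193  0.2006] shift cm (now axes) [23.69  9.17 -8.11] (target axes) [23.76  8.97 -8.1 ] rotvec [-0.     0.     0.008]
pos [ 0.5183 -0.0193  0.2006] shift cm (now axes) [28.41  9.21 -2.48] (target axes) [28.49  8.97 -2.47] rotvec [-0.     0.     0.008]
top 61 violet carrier xyz [ 0.2018 -0.0901  0.2187] min [ 0.1835 -0.1056  0.2118] max [ 0.213  -0.0782  0.2782]
scene 116 violet carrier xyz [ 0.1835 -0.087   0.1989] min [ 0.1786 -0.102   0.1806] max [ 0.1978 -0.0751  0.218 ]
```

Emit:
{"method": "carry_out", "body": {
  "deltas": [
    [1.0,0.4,-0.3,0,0,0,0.1],
    [2.0,0.8,-0.7,0,0,0,0.1],
    [2.5,1.0,-1.0,0,0,0,0.1],
    [2.5,1.0,-1.0,0,0,0,0.1],
    [2.5,1.0,-1.0,0,0,0,0.1],
    [2.5,1.0,-1.0,0,0,0,0.1],
    [2.5,1.0,-1.0,0,0,0,0.1],
    [2.5,0.9,-0.7,0,0,0,0.1]
  ]
}}

```text
time: 10.03
tool_pos: [0.4922, 0.1528, 0.1063]
tool_rot: [-3.138, 0.699, 2.163]
contact_force: [0.3, 0.3, -0.3]
opening: 0.0237
grip_force: 25.0
```

Emit:
{"method": "carry_out", "body": {
  "deltas": [
    [2.5,0.9,-0.7,0,0,0,0.1],
    [2.0,0.6,-0.4,0,0,0,0.1],
    [1.2,0.4,-0.3,0,0,0,0.1],
    [0,0,0,0,0,0,0.1],
    [0,0,0,0,0,0,0.1],
    [0,0,0,0,0,0,0.1],
    [0,0,0,0,0,0,0.1],
    [0,0,0,0,0,0,0.1]
  ]
}}

```text
time: 10.7
tool_pos: [0.4788, 0.2042, 0.0815]
tool_rot: [-3.138, 0.699, 2.162]
contact_force: [0.6, 0.4, 0.1]
opening: 0.0238
grip_force: 25.0
```

```bash
python3 k.py
```

```text
10.7 [ 0.69  0.59  1.75 -0.82  1.07  0.61] [0.6 0.4 0.1] 0.02377195789182715 [-3.138  0.699  2.162]
tcp in carrier -30.1 0.6 110.9
pos [0.4651 0.2249 0.1109] shift cm (now axes) [ 0.15 -0.06 -0.01] (target axes) [ 0.15 -0.06 -0.01] rotvec [0.001 0.001 0.005]
pos [0.4651 0.2249 0.1109] shift cm (now axes) [ 4.88 -0.05  5.62] (target axes) [ 4.87 -0.06  5.63] rotvec [0.001 0.001 0.005]
top 66 violet carrier xyz [-0.0333  0.0009  0.1266] min [-0.0479 -0.0138  0.1175] max [-0.0197  0.0119  0.1865]
scene 136 violet carrier xyz [-0.0496  0.0021  0.1083] min [-0.0557 -0.0095  0.091 ] max [-0.033   0.014   0.1293]
```

Emit:
{"method": "carry_out", "body": {
  "deltas": [
    [0.4,0,0.4,0,0,0,0.1],
    [0.7,-0.05,0.8,0,0,0,0.1],
    [0.8,0,0.9,0,0,0,0.1],
    [0.8,0,0.9,0,0,0,0.1],
    [0.7,0,0.8,0,0,0,0.1],
    [0.4,0,0.5,0,0,0,0.1],
    [0.2,0,0.2,0,0,0,0.1],
    [0,0,0,0,0,0,0.1]
  ]
}}

```text
time: 11.47
tool_pos: [0.4765, 0.2059, 0.0196]
tool_rot: [-3.135, 0.699, 2.166]
contact_force: [0.9, 0.1, 0.0]
opening: 0.0238
grip_force: 25.0
```

```bash
cat >> k.py <<'E'
c=cams.read_camera("scene");cv2.imwrite("pics/s8.png",cv2.resize(c["image"][190:265,235:310],None,fx=8,fy=8))
E
python3 k.py
```

```text
11.4667 [ 0.69  0.69  1.78 -0.88  0.98  0.73] [0.9 0.1 0. ] 0.023805991732936436 [-3.135  0.699  2.166]
tcp in carrier -32.8 -0.3 49.1
pos [0.4629 0.2265 0.0491] shift cm (now axes) [-4.03  0.   -4.57] (target axes) [-4.03  0.03 -4.57] rotvec [0.    0.001 0.008]
pos [0.4629 0.2265 0.0491] shift cm (now axes) [0.7  0.04 1.06] (target axes) [0.7  0.03 1.06] rotvec [0.    0.001 0.008]
top 60 violet carrier xyz [-0.0362 -0.0004  0.0654] min [-0.0516 -0.016   0.0456] max [-0.0228  0.0112  0.1211]
scene 98 violet carrier xyz [-0.0548  0.0012  0.0452] min [-0.1044 -0.0095  0.0309] max [-0.048   0.0162  0.0768]
```

View pics/s8.png

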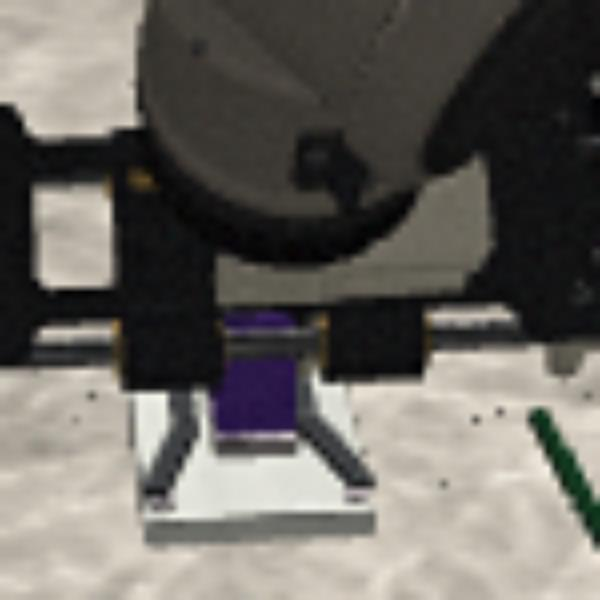

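Emit:
{"method": "carry_out", "body": {
  "deltas": [
    [0.1,-0.05,0.12,0,0,0,0.1],
    [0.13,-0.05,0.15,0,0,0,0.1],
    [0.13,0,0.15,0,0,0,0.1],
    [0.13,0,0.15,0,0,0,0.1],
    [0.1,0,0.12,0,0,0,0.1],
    [0.06,0,0.08,0,0,0,0.1],
    [0.06,0,0.07,0,0,0,0.1],
    [0,0,0,0,0,0,0.1]
  ],
  "force": 20
}}

```text
time: 12.28
tool_pos: [0.4762, 0.2056, 0.0112]
tool_rot: [-3.139, 0.701, 2.163]
contact_force: [-4.9, 2.4, 12.1]
opening: 0.0239
grip_force: 20.0
```

```bash
python3 k.py
```

```text
12.2833 [ 0.69  0.71  1.79 -0.89  0.97  0.75] [-4.9  2.4 12.1] 0.023920455394352218 [-3.139  0.701  2.163]
tcp in carrier -32.7 -0.9 40.6
pos [0.4624 0.2262 0.0406] shift cm (now axes) [-4.58  0.07 -5.21] (target axes) [-4.57  0.09 -5.22] rotvec [0.002 0.003 0.006]
pos [0.4624 0.2262 0.0406] shift cm (now axes) [0.15 0.09 0.41] (target axes) [0.15 0.09 0.41] rotvec [0.002 0.003 0.006]
top 60 violet carrier xyz [-0.0363 -0.001   0.0579] min [-0.0506 -0.0192  0.045 ] max [-0.0224  0.0107  0.115 ]
scene 98 violet carrier xyz [-0.0538 -0.0006  0.0351] min [-0.1009 -0.0157  0.0101] max [-0.0175  0.0125  0.0737]
```

```bash
cat > b.py <<'E'
from h import *;from cell import robot,cams
o=robot.observe();p,R=state(o);c0=np.array([.4812,.1994,0]);a=np.radians(-56.5);ex=np.array([np.cos(a),np.sin(a),0]);ey=np.array([-ex[1],ex[0],0])
for n in("top","scene"):
    c=cams.read_camera(n);W,t=cloud(c,p,R);m=cv2.inRange(cv2.cvtColor(c["image"],cv2.COLOR_BGR2HSV),(126,90,30),(152,255,255))
    m=cv2.bitwise_and(m,((abs(t)<60).all(-1)*255).astype(np.uint8));m=cv2.erode(m,np.ones((2,2)))>0
    w=W[m]-c0;q=np.c_[w@ex,w@ey,w[:,2]];md=np.median(q,0);q=q[(abs(q-md)<.02).all(1)]
    k=2 if n=="top" else 0;oth=[i for i in range(3) if i!=k]
    r=np.linalg.lstsq(np.c_[q[:,oth]-md[oth],np.ones(len(q))],q[:,k],rcond=None)[0]
    print(n,len(q),"median",md.round(4),"slope of",k,"over",oth,r.round(3),"spread",q[:,k].std().round(4))
    if n=="top":
        # plate floor reference beside block
        f=W-c0;X,Y=f@ex,f@ey;g=(X>-.06)&(X<.0)&(abs(Y)<.033)&(W[...,2]<.013)&(W[...,2]>.004);print("plate z",np.median(W[g][:,2]),g.sum())
E
python3 b.py
```

```text
top 33 median [-0.0358 -0.0023  0.0555] slope of 2 over [0, 1] [-0.054 -0.085  0.056] spread 0.0028
plate z 0.009874256545970853 103
scene 58 median [-0.0546 -0.0019  0.0308] slope of 0 over [1, 2] [ 0.004  0.117 -0.055] spread 0.0015
```

Emit:
{"method": "carry_out", "body": {
  "deltas": [
    [-0.06,0,-0.08,0,0,0,0.1],
    [0,0,0,0,0,0,0.32],
    [0,0,0,0,0,0,0.32],
    [0,0,0,0,0,0,0.32],
    [0,0,0,0,0,0,0.32],
    [0,0,0,0,0,0,0.32],
    [0,0,0,0,0,0,0.32],
    [0,0,0,0,0,0,0.32]
  ],
  "force": 8
}}

```text
time: 13.2
tool_pos: [0.476, 0.2056, 0.0106]
tool_rot: [-3.137, 0.699, 2.164]
contact_force: [-0.6, 0.0, -0.2]
opening: 0.0292
grip_force: 0.0
```

```bash
python3 b.py
```

```text
top 41 median [-0.0384 -0.0026  0.0544] slope of 2 over [0, 1] [-0.064  0.055  0.054] spread 0.0025
plate z 0.009636568451247664 101
scene 80 median [-0.0575  0.0004  0.0308] slope of 0 over [1, 2] [-0.034 -0.026 -0.058] spread 0.0012
```

Emit:
{"method": "carry_out", "body": {
  "deltas": [
    [0,0,0,0,0,0,0.15],
    [0,0,0,0,0,0,0.15],
    [0,0,0,0,0,0,0.15],
    [0,0,0,0,0,0,0.15],
    [-0.15,0,0.13,0,0,0,0.15],
    [-0.3,0,0.25,0,0,0,0.15],
    [-0.3,0,0.25,0,0,0,0.15],
    [-0.3,0,0.25,0,0,0,0.15]
  ],
  "force": 8
}}

```text
time: 13.97
tool_pos: [0.4838, 0.1938, 0.0106]
tool_rot: [-3.137, 0.699, 2.164]
contact_force: [-0.5, 0.3, -0.5]
opening: 0.0241
grip_force: 8.0
```

Emit:
{"method": "carry_out", "body": {
  "deltas": [
    [-0.3,0,0.25,0,0,0,0.15],
    [-0.3,0,0.25,0,0,0,0.15],
    [-0.3,0,0.25,0,0,0,0.15],
    [-0.3,0,0.25,0,0,0,0.15],
    [-0.3,0,0.25,0,0,0,0.15],
    [-0.3,0,0.25,0,0,0,0.15],
    [-0.15,0,0.13,0,0,0,0.15],
    [0,0,0,0,0,0,0.15]
  ]
}}

```text
time: 14.63
tool_pos: [0.498, 0.1727, 0.0107]
tool_rot: [-3.137, 0.699, 2.164]
contact_force: [-0.3, 0.2, -0.8]
opening: 0.0239
grip_force: 8.0
```

```bash
python3 b.py; python3 k.py
```

```text
top 31 median [ 0.0004 -0.001   0.0551] slope of 2 over [0, 1] [ 0.02  -0.255  0.055] spread 0.0021
plate z 0.009595245666811171 19
scene 78 median [-0.0182 -0.0004  0.0315] slope of 0 over [1, 2] [ 0.03  -0.016 -0.018] spread 0.0013
14.7333 [ 0.62  0.7   1.81 -0.94  0.92  0.73] [-1.   0.4 -0.5] 0.02362422360977682 [-3.138  0.699  2.164]
tcp in carrier 6.3 -0.7 40.2
pos [0.4841 0.1937 0.0402] shift cm (now axes) [-1.61  0.07 -7.77] (target axes) [-1.6   0.07 -7.77] rotvec [0.001 0.001 0.007]
pos [0.4841 0.1937 0.0402] shift cm (now axes) [ 3.12  0.09 -2.14] (target axes) [ 3.12  0.07 -2.14] rotvec [0.001 0.001 0.007]
top 53 violet carrier xyz [-0.001  -0.0007  0.0587] min [-0.0136 -0.0186  0.0496] max [0.0119 0.0106 0.1172]
scene 109 violet carrier xyz [-0.0176  0.0007  0.0357] min [-0.0216 -0.0113  0.0191] max [-0.0053  0.0122  0.0558]
```

Emit:
{"method": "carry_out", "body": {
  "deltas": [
    [-0.15,0,0.13,0,0,0,0.15],
    [-0.15,0,0.13,0,0,0,0.15],
    [-0.15,0,0.13,0,0,0,0.15],
    [-0.15,0,0.13,0,0,0,0.15],
    [-0.15,0,0.13,0,0,0,0.15],
    [-0.15,0,0.13,0,0,0,0.15],
    [-0.15,0,0.13,0,0,0,0.15],
    [0,0,0,0,0,0,0.15]
  ]
}}

```text
time: 15.55
tool_pos: [0.5058, 0.1612, 0.0107]
tool_rot: [-3.138, 0.699, 2.164]
contact_force: [0.9, -0.4, 0.2]
opening: 0.0241
grip_force: 8.0
```

Emit:
{"method": "carry_out", "body": {
  "deltas": [
    [-0.06,0,0.05,0,0,0,0.15],
    [-0.06,0,0.05,0,0,0,0.15],
    [-0.06,0,0.05,0,0,0,0.15],
    [0,0,0,0,0,0,0.15],
    [0,0,0,0,0,0,0.15],
    [0,0,0,0,0,0,0.15],
    [0,0,0,0,0,0,0.15],
    [0,0,0,0,0,0,0.15]
  ]
}}

```text
time: 16.22
tool_pos: [0.5069, 0.1599, 0.0108]
tool_rot: [-3.138, 0.699, 2.164]
contact_force: [-4.7, 3.7, 5.0]
opening: 0.024
grip_force: 8.0
```

Emit:
{"method": "carry_out", "body": {
  "deltas": [
    [-0.05,0,0.04,0,0,0,0.15],
    [-0.05,0,0.04,0,0,0,0.15],
    [-0.05,0,0.04,0,0,0,0.15],
    [0,0,0,0,0,0,0.15],
    [0,0,0,0,0,0,0.15],
    [0,0,0,0,0,0,0.15],
    [0,0,0,0,0,0,0.15],
    [0,0,0,0,0,0,0.15]
  ]
}}

```text
time: 16.88
tool_pos: [0.508, 0.1582, 0.0108]
tool_rot: [-3.138, 0.699, 2.164]
contact_force: [-3.9, 3.0, 5.3]
opening: 0.0239
grip_force: 8.0
```

```bash
python3 b.py; python3 k.py|head -3
```

```text
top 26 median [ 0.0166 -0.0001  0.0546] slope of 2 over [0, 1] [-0.109  0.081  0.055] spread 0.0029
plate z 0.009669416668058303 12
scene 74 median [-0.0021  0.0006  0.0336] slope of 0 over [1, 2] [-0.033  0.029 -0.002] spread 0.0014
16.9833 [ 0.58  0.7   1.82 -0.96  0.9   0.72] [-2.5  3.6  4.9] 0.02402716004666102 [-3.138  0.699  2.164]
tcp in carrier 24.4 -0.5 40.2
pos [0.4943 0.1788 0.0402] shift cm (now axes) [-0.23  0.06 -8.92] (target axes) [-0.22  0.05 -8.92] rotvec [0.002 0.001 0.007]
```

Emit:
{"method": "carry_out", "body": {
  "deltas": [
    [0,0,0,0,0,0,0.15],
    [0,0,0,0,0,0,0.15],
    [-0.04,0,0.03,0,0,0,0.15],
    [-0.04,0,0.03,0,0,0,0.15],
    [-0.04,0,0.03,0,0,0,0.15],
    [0,0,0,0,0,0,0.15],
    [0,0,0,0,0,0,0.15],
    [0,0,0,0,0,0,0.15]
  ],
  "force": 14
}}

```text
time: 17.8
tool_pos: [0.5087, 0.1573, 0.0108]
tool_rot: [-3.138, 0.699, 2.164]
contact_force: [-4.2, 4.6, 5.8]
opening: 0.0241
grip_force: 14.0
```

```bash
python3 b.py; python3 k.py|head -2; python3 - <<'E'
from h import *;from cell import cams
c=cams.read_camera("top");h=cv2.cvtColor(c["image"],cv2.COLOR_BGR2HSV)
c0=np.array([.4812,.1994,0]);a=np.radians(-56.5);ex=np.array([np.cos(a),np.sin(a),0])
m=cv2.inRange(h,(12,100,50),(32,255,255))[205:222,214:236]
for v,u in np.argwhere(m>0): print(u+214,v+205,(1000*(onz(c,u+214,v+205,.026)-c0)@ex).round(1),end=" | ")
E
```

```text
top 29 median [ 0.0191 -0.0007  0.0556] slope of 2 over [0, 1] [-0.012 -0.025  0.056] spread 0.0025
plate z 0.01100014579282834 10
scene 74 median [-0.0019  0.0007  0.0333] slope of 0 over [1, 2] [ 0.003  0.081 -0.002] spread 0.0015
17.9 [ 0.58  0.7   1.82 -0.97  0.9   0.72] [-5.5  4.   6.3] 0.023931504067482443 [-3.138  0.699  2.164]
tcp in carrier 25.5 -0.4 40.3
230 210 64.5 | 231 210 67.3 | 229 211 59.9 | 230 211 62.7 | 231 211 65.5 | 229 212 58.1 | 230 212 60.9 | 231 212 63.7 | 225 213 45.2 | 226 213 48.0 | 227 213 50.8 | 228 213 53.6 | 222 214 35.1 | 223 214 37.9 | 224 214 40.7 | 225 214 43.5 | 226 214 46.3 | 227 214 49.0 | 228 214 51.8 | 222 215 33.3 | 223 215 36.1 | 224 215 38.9 | 225 215 41.7 | 226 215 44.5 | 227 215 47.3 | 223 216 34.4 | 224 216 37.2 | 225 216 40.0 | 226 216 42.7 | 223 217 32.6 | 224 217 35.4 | 225 217 38.2 |
```

Emit:
{"method": "carry_out", "body": {
  "deltas": [
    [0.04,0,-0.03,0,0,0,0.15],
    [0,0,0,0,0,0,0.3],
    [0,0,0,0,0,0,0.36],
    [0,0,0,0,0,0,0.36],
    [0,0,0,0,0,0,0.36],
    [0,0,0,0,0,0,0.36],
    [0,0,0,0,0,0,0.36],
    [0,0,0,0,0,0,0.36]
  ]
}}

```text
time: 18.77
tool_pos: [0.5085, 0.1571, 0.0105]
tool_rot: [-3.137, 0.699, 2.164]
contact_force: [0.5, 0.8, -1.0]
opening: 0.033
grip_force: 0.0
```

```bash
python3 b.py
```

```text
top 28 median [ 0.0166 -0.0015  0.0532] slope of 2 over [0, 1] [-0.113  0.078  0.053] spread 0.0029
plate z 0.010346110242630033 17
scene 88 median [-0.0049  0.0012  0.035 ] slope of 0 over [1, 2] [ 0.041  0.09  -0.005] spread 0.002
```

Emit:
{"method": "carry_out", "body": {
  "deltas": [
    [0,0,-0.5,0,0,0,0.36],
    [0,0,-1.0,0,0,0,0.36],
    [0,0,-1.5,0,0,0,0.36],
    [0,0,-2.0,0,0,0,0.36],
    [0,0,-2.5,0,0,0,0.36],
    [0,0,-2.5,0,0,0,0.36],
    [0,0,-2.0,0,0,0,0.36],
    [0,0,-1.0,0,0,0,0.36]
  ]
}}

```text
time: 19.53
tool_pos: [0.4618, 0.2291, 0.1127]
tool_rot: [3.141, 0.698, 2.163]
contact_force: [0.2, 0.8, -0.3]
opening: 0.0332
grip_force: 0.0
```

```bash
cat > f.py <<'E'
from h import *;from cell import robot,cams
o=robot.observe();print(o["time"],o["tool_pos"].round(3),o["contact_force"].round(1))
c0=np.array([.4812,.1994,0]);a=np.radians(-56.5);ex=np.array([np.cos(a),np.sin(a),0]);ey=np.array([-ex[1],ex[0],0])
for n in("top","scene"):
    c=cams.read_camera(n);W,_=cloud(c,np.zeros(3),np.eye(3));q=np.stack([(W-c0)@ex,(W-c0)@ey,W[...,2]],-1)
    roi=(abs(q[...,0])<.07)&(abs(q[...,1])<.035)&(q[...,2]>0)&(q[...,2]<.07)
    k=8;im=cv2.resize(c["image"],None,fx=k,fy=k,interpolation=cv2.INTER_CUBIC)
    hs=cv2.cvtColor(im,cv2.COLOR_BGR2HSV);rb=cv2.resize(cv2.dilate(roi.astype(np.uint8),np.ones((3,3))),None,fx=k,fy=k,interpolation=cv2.INTER_NEAREST)*255
    for nm,lo,hi in(("violet",(126,70,30),(152,255,255)),("brass",(12,100,50),(32,255,255))):
        m=cv2.inRange(hs,lo,hi)&rb;cs,_=cv2.findContours(m,0,1)
        for C in sorted(cs,key=cv2.contourArea)[::-1][:1]:
            uv=(C[:,0]+.5)/k-.5;z=.054 if nm=="violet" else .026
            P=np.array([onz(c,u,v,z) for u,v in uv])-c0;P=np.c_[P@ex,P@ey].astype(np.float32)*1000
            print(n,nm,"px",uv.min(0).round(1),uv.max(0).round(1),"x",P[:,0].min().round(1),P[:,0].max().round(1),"y",P[:,1].min().round(1),P[:,1].max().round(1),[np.round(s,1).tolist() for s in cv2.minAreaRect(P)])
    vm=(cv2.inRange(cv2.cvtColor(c["image"],cv2.COLOR_BGR2HSV),(126,70,30),(152,255,255))>0)&roi;w=q[vm]
    if n=="top":
        t=w[w[:,2]>.048];print("top face",len(t),np.median(t,0).round(4),np.linalg.lstsq(np.c_[t[:,:2]-t[:,:2].mean(0),np.ones(len(t))],t[:,2],rcond=None)[0].round(3))
    else:
        t=w[(w[:,2]<.05)];t=t[abs(t[:,0]-np.median(t[:,0]))<.006];print("front face",len(t),np.median(t,0).round(4),np.linalg.lstsq(np.c_[t[:,1:]-t[:,1:].mean(0),np.ones(len(t))],t[:,0],rcond=None)[0].round(3))
E
python3 f.py
```

```text
19.5333 [0.462 0.229 0.113] [ 0.2  0.8 -0.3]
top violet px [211.1 213.3] [221.9 224.1] x -2.2 26.3 y -17.6 12.5 [[12.0, -2.5], [30.0, 28.5], 89.6]
top brass px [221.3 212.3] [228.3 217.6] x 31.1 53.8 y -7.5 7.8 [[42.4, 0.3], [22.6, 15.2], 1.6]
top face 60 [ 0.0116 -0.0011  0.0548] [-0.004  0.074  0.054]
scene violet px [259.6 218.9] [269.8 237.3] x -64.9 24.1 y -10.9 16.7 [[-20.5, 2.7], [25.2, 89.5], 86.9]
front face 99 [-0.0048  0.001   0.0349] [-0.041 -0.017 -0.005]
```

The block is upright, and the gap to the stop is about 0.7 mm once I allow for edge erosion in the brass mask. The hand is clear, so I'm handing in.

```bash
python3 -c "
from cell import robot
print(robot.hand_in())"
```

```text
the job is handed in; nothing more can be done
None
```

I handed the job in at about 19.5 s: the violet block stands upright in the aluminium carrier, an estimated 0.7 mm from the brass stop, with the hand clear; the flap was seen shut and ivory in its bay after the pick, but no pass/fail result was returned.

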